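# Press the proud cover plate home

## Task

Three low dark-grey accessory boxes stand on the endoscopy bench, each with a drop-in metal cover plate in its top; one cover still stands up at one end. Press that raised end down from above until the cover lies fully home, level and flush in the top of its box, then move clear. Do not knock over the bottle standing near the boxes.

Things in the scene. Friction and masses are not known exactly. Their poses are not given: they have to be found in the camera images.
- cover_mid (a point): Centre (half-way through) of the loose proud cover: bare aluminium plate, 100 x 80 x 6 mm (x, y, z). x points along its length to the raised end, z out of its top face. It starts tilted about 16 degrees: low end on the ledge, the other about 27 mm up on two joined stiff white push-in studs. The two other boxes have look-alike covers that already lie level.
- cover_press (a point): Point on that cover's top face, on its centre line, 28 mm from its centre towards the raised end (22 mm in from it): press down within 15 mm of here, with 6 to 10 N. The studs then slide down, do not spring back, and the plate stops on the rigid ledge. It starts about 21 mm above its final level, which is 6 mm above seat, flush with the box top.
- seat (a point): Centre of the level ledge on which that cover must lie, in its dark-grey plastic box, 130 x 110 x 50 mm (x, y, z), fixed to the bench. The ledge is 44 mm above the bench, 6 mm below the box top, in a recess 104 x 84 mm (2 mm of play all round the cover). x along the box towards the cover's raised end, z up.
- bottle: White plastic bottle with a grey cap, 60 mm across and 150 mm tall, standing loose on the bench beyond the boxes; origin at the centre of its underside, z axis up the bottle. A bystander.

How it is judged:
At the end, for the whole second after the job is handed in: The cover lies in the recess of its box, level within 4 degrees, its centre within 15 mm of the seat's centre horizontally, the press point no more than 10 mm and the plate's centre between 0 and 8 mm above the ledge (6 and 3 mm when fully home); the bottle stands upright (angle between cover_mid's own z axis and vertical below 0.07 rad and horizontal distance between cover_mid and seat below 0.015 m and z of cover_press in the frame of seat below 0.01 m and z of cover_mid in the frame of seat between 0 and 0.008 m and angle between bottle's own z axis and vertical below 0.3 rad); the robot touches nothing.
It fails at once if the bottle is knocked over (angle between bottle's own z axis and vertical above 0.5 rad).
It also fails if it takes over 32 s, if anything falls off the work surface, if the arm or the gripper's body presses on something with over 40 N, if the wrist force passes 120 N, or if a joint passes its speed limit or range.

## Robot

A 6-joint arm with a two-finger parallel gripper is mounted at the origin on the work surface. World frame = base frame: x ahead of the robot, y to its left, z up, the work surface at z = 0. Lengths are in m, angles in rad, forces in N, time in s.
With the tool pointing down it reaches from about 0.425 to 0.95 m from the base axis. Payload 3.5 kg.
Tool frame: the origin (TCP) lies on the centre line of the jaws, within the pads' length; the fingertips stand tip_extent ahead of it and the grasp point (between the pads) lies 2 mm behind it (tip_extent is the distance from the TCP to the fingertips, in m); z points along the fingers, y is the direction in which the jaws open and shut (so a half turn about z gives the same grasp; the last joint's range is limited). The gripper opens to 85 mm and grips with 20 to 120 N. Pads are 22 mm wide; open, the fingers measure 114 mm over their backs; the gripper's body (76 mm by 85 mm) begins 54 mm behind the grasp point. The pads swing forward as they close: fully open they stand 13 mm farther back than shut.
Start: joints at [-1.359, 0.286, 1.577, -0, 1.279, -0.15], TCP at [0.239, -0.631, 0.248] pointing down, gripper open.
Joint ranges: [-2.77, 2.77], [-0.9, 2.22], [0.21, 2.48], [-1.53, 4.67], [0.24, 2.81], [-2.84, 2.84]. Speed limits (rad/s): [2.79, 2.79, 3.14, 3.14, 3.14, 3.14].

## Interface

Orientations are given as a unit quaternion [x, y, z, w].
In Python, from plant import * gives the robot as it stands.
- The arm moves only by the shell command python3 -m crank 'ROWS' [FORCE]. ROWS is JSON, a list of rows, each a list of 7 numbers: the gripper's target within -1 to 1 (shut at 1, half-way at 0, fully open at -1), then the shift along the tool's x, y, z in cm, then the turn, a rotation vector about the tool's x, y, z in degrees. In form: [[fingers, tx, ty, tz, wx, wy, wz], ...]. A call has 1 to 5 rows; each row shifts and turns the commanded pose from where the row before left it, along the tool's axes as they then stand; what a row does not reach is not made up. A row lasts 1/10 s, in which the tool goes at most 50 mm and 8.59 degrees, less where a joint would pass 70% of its speed; a pose out of reach is approached as far as the arm can. A call is refused whole if a number of a shift passes 5 or a number of a turn 8.59, either way. A call with a gripper value outside its range is refused whole. The fingers move at their own pace and stop on an object; FORCE is the grip in N (left out, the last holds). Time passes only in rows, so rows that do not move let the fingers close. It gives the time, the measured TCP pose, the force and the opening at its end, in the units of the state.
- get_state(): the state, without advancing time (a new reading comes with each control period).
- read_camera(name): name is "side" or "top" or "wrist"; returns a dict with "color" (384x512x3 uint8, red, green, blue), "vfov" (degrees; the focal length in pixels is half the picture's height over the tangent of half this angle, whatever the lens; pixels are square), "cx", "cy" (the principal point, pixels), "cam_to_world" (4x4, takes a point from camera to world coordinates). Camera axes: x right, y up, looking along -z (the intrinsics and any distortion apply to the point x, -y, -z); pixel columns grow to the right and rows downward; lengths in m; the calibration is good to about 2 mm. The wrist camera is an equidistant fisheye: a pixel r from the principal point sees the ray r / f radians off the axis. A picture is of the moment at which its call begins. There is no depth.
- sign_off(): hands the job in, once; it reports no verdict.
Trained networks look in the newest picture that a camera, given by its name, has taken for a name from the list of things; names that differ only in an ending like _2 or _b are one class to them, and where a whole thing is asked for, a point or a joint stands for the part that bears it (a point fixed in the world has none). Each returns a list of dicts, best first, with "p" (0 to 1); they miss things now and then, are a little off and sometimes report something else, mostly with a low value. They report only what shows in the picture. A call takes as long as a camera call.
- trace(thing, camera): "pixels" (384x512 bool, what is visible of it) and "location" ([column, row] in pixels, amid what is visible of it).
- place_of(thing, camera): "location" ([column, row] in pixels: a listed point, or the origin of a listed thing).
The state is a dict: "time": time; "qpos": joint angles; "dq": joint speeds; "joint_efforts": joint torques, N m; "eef_pos": TCP position; "tcp_rot": TCP orientation; "contact_force": force on the tool from outside, world axes, zero at the start; "wrist_torque": the same for the moment, N m; "opening": opening from 0.0 (shut) to 1.0 (fully open).
Only numpy, scipy, OpenCV 4.12 (cv2) and the standard library are available. Lean on these libraries where they do the work, as an engineer would, in place of code of your own. Each camera call takes 0.05 s, during which the arm holds its last target.

## Working session

There is one attempt and no reset: what is moved stays moved. The work goes in short steps, Python scripts to look and compute and a shell command to move; the robot and the scene stay as the last step left them, time stands still between calls to the robot, and variables do not carry over. Pictures are saved under pics/ and viewed, and the job is handed in when it is done.

```bash
ls; mkdir -p pics; cat > h.py <<'E'
from plant import *
import numpy as np, cv2
def ray(im,px):
    h=im["color"].shape[0]; f=h/2/np.tan(np.radians(im["vfov"])/2)
    u=(px[0]-im["cx"])/f; v=(px[1]-im["cy"])/f
    T=np.array(im["cam_to_world"]); d=T[:3,:3]@np.array([u,-v,-1.0]); return T[:3,3],d/np.linalg.norm(d)
def onz(im,px,z):
    o,d=ray(im,px); return o+d*(z-o[2])/d[2]
def tri(a,b):
    A=np.zeros((3,3));c=np.zeros(3)
    for o,d in (a,b):
        P=np.eye(3)-np.outer(d,d);A+=P;c+=P@o
    return np.linalg.solve(A,c)
E
python3 - <<'E'
from h import *
s=get_state(); print(s)
ims={}
R={}
for c in("side","top"):
    im=read_camera(c); ims[c]=im
    cv2.imwrite(f"pics/{c}0.png",im["color"][:,:,::-1])
    print(c,im["vfov"],np.round(im["cam_to_world"],3).tolist())
    for t in("cover_mid","cover_press","seat","bottle"):
        r=place_of(t,c); R[c,t]=r
        print(t,[(np.round(x["location"],1).tolist(),round(x["p"],2)) for x in r][:4])
for t in("cover_mid","cover_press","seat","bottle"):
    try: print(t,tri(ray(ims["side"],R["side",t][0]["location"]),ray(ims["top"],R["top",t][0]["location"])))
    except Exception as e: print(t,e)
E
```

```text
pics
{'time': 0.0, 'qpos': array([-1.35903205e+00,  2.87187823e-01,  1.57821193e+00,  2.97160940e-05,
        1.27861607e+00, -1.50008613e-01]), 'dq': array([-0.00064358, -0.00029725,  0.00041682, -0.00057442,  0.00165648,
       -0.00144897]), 'joint_efforts': array([-1.57266353e-03, -4.05986774e+01, -2.92627949e+01, -1.86964189e-04,
        5.85495494e-03,  1.39592807e-06]), 'eef_pos': array([ 0.23879835, -0.63066972,  0.24691346]), 'tcp_rot': array([ 9.83684658e-01,  1.79897266e-01, -2.31887922e-05, -1.21144594e-03]), 'contact_force': array([-0.09146444,  0.24797311,  0.41241817]), 'wrist_torque': array([ 0.03474933,  0.02126494, -0.00344538]), 'opening': 0.9990028093282168}
side 42.925253856137196 [[-0.925, 0.244, -0.292, 0.342], [-0.381, -0.603, 0.701, 0.685], [-0.005, 0.76, 0.65, 0.688], [0.0, 0.0, 0.0, 1.0]]
cover_mid [([299.9, 176.7], 0.95)]
cover_press [([287.5, 177.5], 0.66)]
seat [([297.7, 183.9], 0.55)]
bottle [([231.7, 153.1], 0.78)]
top 44.40079071708358 [[-0.051, 0.978, -0.204, 0.452], [-0.999, -0.052, 0.004, 0.01], [-0.006, 0.204, 0.979, 0.996], [0.0, 0.0, 0.0, 1.0]]
cover_mid []
cover_press [([274.3, 224.0], 0.96)]
seat []
bottle [([319.6, 142.1], 0.97)]
cover_mid list index out of range
cover_press [ 0.57455754 -0.01682309  0.06708739]
seat list index out of range
bottle [ 0.75653122 -0.13032059 -0.00319665]
```

View pics/side0.png

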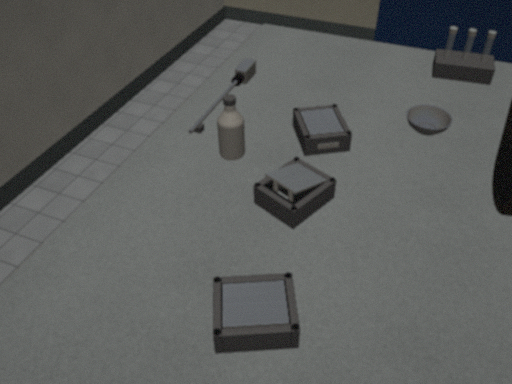

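View pics/top0.png

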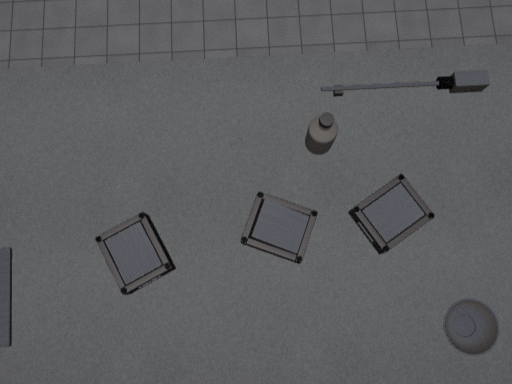

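The middle box holds the raised cover. Its corners in the top view are roughly (261,195), (314,213), (299,259) and (244,240). In the side view the raised end is near (285,185). I'll zoom in to check the direction.

```bash
python3 - <<'E'
from h import *
im=read_camera("top")["color"]; s=read_camera("side"); S=s["color"]
t=read_camera("top")
a=cv2.resize(im[180:275,225:335],None,fx=3.6,fy=3.6,interpolation=2)
b=cv2.resize(S[145:235,245:345],None,fx=3.6,fy=3.6,interpolation=2)
h=min(a.shape[0],b.shape[0])
cv2.imwrite("pics/z.png",np.clip(np.hstack([a[:h],b[:h]])[:,:,::-1]*1.8,0,255))
C=[onz(t,p,0.05) for p in((261,195),(314,213),(299,259),(244,240))]
print(np.round(C,4)); c=np.mean(C,0);print(c)
x=(C[0]+C[3]-C[1]-C[2]);print("x dir yaw",np.degrees(np.arctan2(x[1],x[0])),np.linalg.norm(x)/2,np.linalg.norm(C[0]-C[3]))
x/=np.linalg.norm(x)
print("press est",c+x*0.028*.96+x*.003, "press top z.071",onz(t,place_of("cover_press","top")[0]["location"],0.071), onz(s,place_of("cover_press","side")[0]["location"],0.071))
E
```

```text
[[ 0.6345  0.0057  0.05  ]
 [ 0.5917 -0.0998  0.05  ]
 [ 0.5009 -0.0632  0.05  ]
 [ 0.5444  0.0446  0.05  ]]
[ 0.56786907 -0.02817705  0.05      ]
x dir yaw 67.98188188084823 0.1150381022550803 0.09816095141945422
press est [ 5.79071072e-01 -4.76337951e-04  5.00000000e-02] press top z.071 [ 0.57759504 -0.012476    0.071     ] [ 0.5719596  -0.00315467  0.071     ][ WARN:0@1.100] global loadsave.cpp:1063 imwrite_ Unsupported depth image for selected encoder is fallbacked to CV_8U.
```

View pics/z.png

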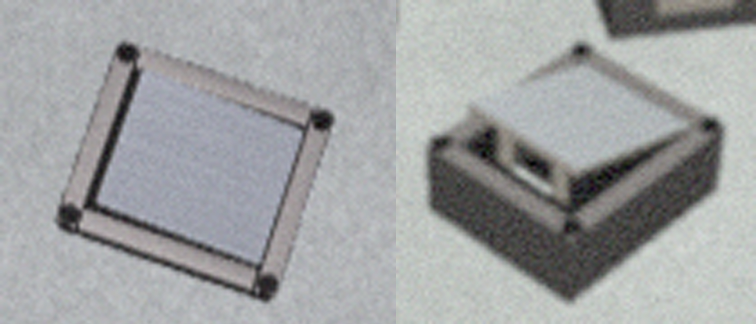

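```bash
python3 - <<'E'
import plant; print([n for n in dir(plant) if not n.startswith('__')]); print(getattr(plant,'tip_extent',None))
E
python3 -m crank '[[1,3.5,-3,0,0,0,0],[1,3.5,-3,0,0,0,0],[1,3.5,-3,0,0,0,0],[1,3.5,-3,0,0,0,0],[1,3.5,-3,0,0,0,0]]' 30
python3 -m crank '[[1,3.5,-3,0,0,0,0],[1,3.5,-3,0,0,0,0],[1,3.5,-3,0,0,0,0],[1,3.5,-3,0,0,0,0],[1,3.5,-3,0,0,0,0]]'
```

```text
['Unreachable', 'get_state', 'place_of', 'read_camera', 'sign_off', 'tip_extent', 'trace']
0.017
time: 1.25
eef_pos: [0.3501, -0.4274, 0.2485]
tcp_rot: [0.984, 0.18, 0.0, 0.0]
contact_force: [0.1, 0.4, 0.7]
opening: 0.143
time: 1.75
eef_pos: [0.4607, -0.2251, 0.2488]
tcp_rot: [0.984, 0.18, 0.0, 0.0]
contact_force: [0.6, 0.2, 0.7]
opening: 0.0
```

```bash

python3 -m crank '[[1,3.7,-3.3,0,0,0,0],[1,3.7,-3.3,0,0,0,0],[1,3.7,-3.3,0,0,0,0],[1,3.7,-3.3,0,0,0,0],[1,3.7,-3.3,0,0,0,0]]'
python3 -m crank '[[1,0,0,4,0,0,0],[1,0,0,4,0,0,0],[1,0,0,2,0,0,0],[1,0,0,0,0,0,0]]'
python3 - <<'E'
from h import *
w=read_camera("wrist");s=read_camera("side");t=read_camera("top")
for n,i in(("w1",w),("s1",s),("t1",t)): cv2.imwrite(f"pics/{n}.png",np.clip(i["color"][:,:,::-1]*1.5,0,255).astype(np.uint8))
st=get_state();print(st["eef_pos"],st["contact_force"])
def wray(p):
    f=192/np.tan(np.radians(w["vfov"])/2);d=np.array([p[0]-w["cx"],p[1]-w["cy"]]);r=np.linalg.norm(d);th=r/f
    T=np.array(w["cam_to_world"]);v=T[:3,:3]@np.array([d[0]/r*np.sin(th),-d[1]/r*np.sin(th),-np.cos(th)]);return T[:3,3],v
for k,z in(("cover_press",.071),("cover_mid",.060),("seat",.044)):
    for q in place_of(k,"wrist")[:2]:
        o,d=wray(q["location"]);print(k,q["p"],q["location"],o+d*(z-o[2])/d[2])
    for q in place_of(k,"side")[:2]: print(" side",q["p"],onz(s,q["location"],z))
    for q in place_of(k,"top")[:2]: print(" top",q["p"],onz(t,q["location"],z))
E
```

```text
time: 2.25
eef_pos: [0.5754, -0.005, 0.2488]
tcp_rot: [0.984, 0.18, 0.0, 0.0]
contact_force: [0.8, 0.3, 0.1]
opening: -0.002
time: 2.65
eef_pos: [0.5721, -0.0063, 0.1442]
tcp_rot: [0.984, 0.18, -0.004, -0.001]
contact_force: [0.3, 0.8, -0.6]
opening: 0.004
[ 0.57583195 -0.00732679  0.15010528] [1.2460929  0.16783592 0.21154304]
cover_press 0.8 [258.7, 207.9] [ 0.57794948 -0.00691323  0.071     ]
 side 0.93 [ 0.57332531 -0.00292476  0.071     ]
cover_mid 0.66 [282.6, 228.9] [ 0.56441441 -0.03219551  0.06      ]
 side 0.64 [ 0.5546301  -0.03408559  0.06      ]
 top 0.4 [ 0.56139796 -0.02774193  0.06      ]
 side 0.59 [ 0.5613151  -0.02994045  0.044     ]
```

```bash
cd pics; python3 -c "
import cv2,numpy as np
a=cv2.imread('w1.png')[:,:];b=cv2.imread('s1.png')[100:240,200:360];b=cv2.resize(b,None,fx=2.4,fy=2.4)
c=np.zeros((384,800,3),np.uint8);c[:,:512]=a[:,:512];b=cv2.resize(b,(288,252));c[:252,512:]=b;cv2.imwrite('c1.png',c)"
```

```text
(no output)
```

View pics/c1.png

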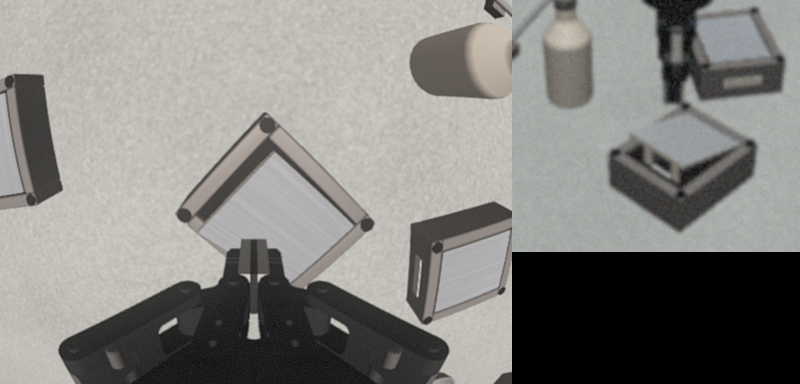

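Three views put the press point near (0.577,-0.006), and the tool is above it. In the wrist view the fingertips (255,245) are over the cover and the bottle (460,60) is well clear. I'll descend.

```bash

python3 -m crank '[[1,0.2,-0.2,2,0,0,0],[1,0,0,2,0,0,0],[1,0,0,0.8,0,0,0],[1,0,0,0,0,0,0],[1,0,0,0,0,0,0]]'
python3 -m crank '[[1,0,0,0.2,0,0,0],[1,0,0,0.2,0,0,0],[1,0,0,0.2,0,0,0],[1,0,0,0,0,0,0]]'
python3 -m crank '[[1,0,0,0.2,0,0,0],[1,0,0,0.2,0,0,0],[1,0,0,0.2,0,0,0],[1,0,0,0,0,0,0]]'
```

```text
time: 3.75
eef_pos: [0.5763, -0.0045, 0.1009]
tcp_rot: [0.984, 0.18, 0.0, 0.0]
contact_force: [0.9, -0.5, -0.2]
opening: -0.001
time: 4.15
eef_pos: [0.5757, -0.0044, 0.0942]
tcp_rot: [0.984, 0.18, -0.0, -0.0]
contact_force: [0.0, -0.5, -0.6]
opening: -0.002
time: 4.55
eef_pos: [0.5763, -0.0043, 0.0889]
tcp_rot: [0.984, 0.18, 0.0, -0.0]
contact_force: [-0.5, 1.1, 3.0]
opening: 0.001
```

```bash

python3 -m crank '[[1,0,0,0.2,0,0,0],[1,0,0,0.2,0,0,0],[1,0,0,0,0,0,0]]'
python3 -m crank '[[1,0,0,0.2,0,0,0],[1,0,0,0.2,0,0,0],[1,0,0,0,0,0,0]]'
```

```text
time: 4.85
eef_pos: [0.5767, -0.004, 0.0851]
tcp_rot: [0.984, 0.18, 0.001, -0.0]
contact_force: [-0.6, 1.9, 5.2]
opening: -0.0
time: 5.15
eef_pos: [0.577, -0.004, 0.0813]
tcp_rot: [0.984, 0.18, 0.001, -0.0]
contact_force: [0.7, 2.8, 5.2]
opening: 0.004
```

```bash

python3 -m crank '[[1,0,0,0.2,0,0,0],[1,0,0,0.2,0,0,0],[1,0,0,0,0,0,0]]'
python3 -m crank '[[1,0,0,0.2,0,0,0],[1,0,0,0.2,0,0,0],[1,0,0,0,0,0,0]]'
python3 -m crank '[[1,0,0,0.2,0,0,0],[1,0,0,0,0,0,0]]'
```

```text
time: 5.45
eef_pos: [0.577, -0.004, 0.0772]
tcp_rot: [0.984, 0.18, 0.002, -0.0]
contact_force: [1.2, 2.0, 4.7]
opening: 0.001
time: 5.75
eef_pos: [0.5769, -0.0042, 0.073]
tcp_rot: [0.984, 0.18, 0.001, 0.0]
contact_force: [0.5, 1.9, 3.8]
opening: 0.004
time: 5.95
eef_pos: [0.5768, -0.0043, 0.0709]
tcp_rot: [0.984, 0.18, 0.001, 0.0]
contact_force: [1.7, 2.9, 4.7]
opening: 0.0
```

```bash

python3 -m crank '[[1,0,0,0.2,0,0,0],[1,0,0,0,0,0,0]]'
python3 -m crank '[[1,0,0,0.1,0,0,0],[1,0,0,0,0,0,0]]'
```

```text
time: 6.15
eef_pos: [0.5766, -0.0044, 0.0688]
tcp_rot: [0.984, 0.18, 0.001, 0.0]
contact_force: [2.9, 2.9, 4.6]
opening: 0.002
time: 6.35
eef_pos: [0.5766, -0.0045, 0.0678]
tcp_rot: [0.984, 0.18, 0.001, 0.0]
contact_force: [2.2, 2.5, 4.3]
opening: 0.005
```

```bash

python3 -m crank '[[1,0,0,0.1,0,0,0],[1,0,0,0,0,0,0]]'
python3 -m crank '[[1,0,0,0.05,0,0,0],[1,0,0,0,0,0,0]]'
python3 -m crank '[[1,0,0,0.05,0,0,0],[1,0,0,0,0,0,0]]'
```

```text
time: 6.55
eef_pos: [0.5766, -0.0045, 0.0671]
tcp_rot: [0.984, 0.18, 0.001, 0.0]
contact_force: [2.4, 3.4, 6.6]
opening: 0.002
time: 6.75
eef_pos: [0.5766, -0.0045, 0.0671]
tcp_rot: [0.984, 0.18, 0.001, 0.0]
contact_force: [0.8, 3.5, 9.3]
opening: 0.005
time: 6.95
eef_pos: [0.5766, -0.0045, 0.067]
tcp_rot: [0.984, 0.18, 0.0, 0.0]
contact_force: [-0.4, 3.0, 10.6]
opening: -0.0
```

The tool stopped on the ledge at tip z = 0.050 m, with the force rising to 10.6 N. I'll retreat and check.

```bash

python3 -m crank '[[1,0,0,-0.3,0,0,0],[1,0,0,-3,0,0,0],[1,0,0,-5,0,0,0],[1,0,0,-5,0,0,0],[1,0,0,0,0,0,0]]'
python3 -m crank '[[1,-5,0,-2,0,0,0],[1,-5,0,0,0,0,0],[1,-5,0,0,0,0,0],[1,0,0,0,0,0,0]]'
python3 - <<'E'
from h import *
s=read_camera("side");t=read_camera("top")
a=cv2.resize(s["color"][100:240,200:360],None,fx=2.4,fy=2.4,interpolation=2);b=cv2.resize(t["color"][165:305,200:360],None,fx=2.4,fy=2.4,interpolation=2)
cv2.imwrite("pics/end.png",np.clip(np.hstack([a,b])[:,:,::-1]*1.5,0,255).astype(np.uint8))
for k,z in(("cover_press",.05),("cover_mid",.047),("seat",.044)):
    S=place_of(k,"side");T=place_of(k,"top")
    for q in S[:1]: print(k,"side",q["p"],onz(s,q["location"],z))
    for q in T[:1]: print(k,"top",q["p"],onz(t,q["location"],z))
    if S and T: print(" tri",tri(ray(s,S[0]["location"]),ray(t,T[0]["location"])))
print(get_state()["contact_force"])
E
```

```text
time: 7.45
eef_pos: [0.579, -0.0057, 0.2057]
tcp_rot: [0.984, 0.18, 0.005, 0.003]
contact_force: [0.9, 0.3, 0.2]
opening: -0.004
time: 7.85
eef_pos: [0.4321, -0.0564, 0.2125]
tcp_rot: [0.984, 0.179, -0.005, -0.001]
contact_force: [-0.3, 0.2, -0.3]
opening: -0.001
cover_press side 0.83 [0.57445514 0.00301915 0.05      ]
cover_press top 0.73 [ 0.57507197 -0.01045531  0.05      ]
 tri [ 0.57784482 -0.01047745  0.03747175]
cover_mid top 0.93 [ 0.56288596 -0.02887193  0.047     ]
seat side 0.93 [ 0.56199059 -0.03433828  0.044     ]
[ 0.42718048 -0.72462612 -0.5175151 ]
```

View pics/end.png

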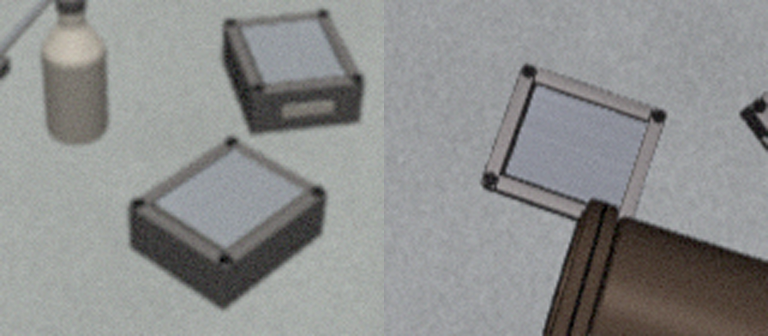

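The cover at (228,195) in the side crop is flush and level like its neighbour, the bottle at (75,90) is upright, and the arm is clear.

```bash
python3 -c "
from plant import *
print(sign_off())"
```

```text
the job is handed in; nothing more can be done
None
```

I pressed the raised end of the middle box's cover down with the closed fingertips until it stopped on the ledge, then moved clear and handed the job in. This took about 8 s of the 32 s allowed.

**Force and depth:** The studs slid down at about 4–5 N. The tip then stopped at z = 0.050 m, flush with the box top. The force rose to 9.3 N and then 10.6 N on the last small step, slightly above the suggested 6–10 N but far below the limits.

**Last checks:** The final pictures show the cover level and flush like its neighbour and the bottle upright. The tool was clear, with contact force back at noise level.

**Disagreements:** The two cameras' press-point estimates after the press differed by about 13 mm in y. Triangulating them gave z = 0.037 m, which is too low to be real. I put this down to network pixel error and relied on the measured tip height and the pictures instead.

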